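# Draw out the bakery display tray past its spring stop

### The arm

A 7-joint arm with a two-finger parallel gripper is mounted at the origin on the work surface. World frame = base frame: x ahead of the robot, y to its left, z up, the work surface at z = 0. Lengths are in m, angles in rad, forces in N, time in s.
With the tool pointing down it reaches from about 0.425 to 0.925 m from the base axis. Payload 6.8 kg.
Tool frame: the origin (TCP) lies at the very end of the fingers, on their centre line; the grasp point (between the pads) lies 19 mm behind it (arm.grip_depth is the z of the grasp point in the tool frame, in m); z points along the fingers, y is the line along which they close (so a half turn about z gives the same grasp; the last joint's range is limited). The gripper opens to 88 mm and grips with 3 to 60 N. Pads are 20 mm wide; open, the fingers measure 115 mm over their backs; the gripper's body (75 mm by 178 mm) begins 61 mm behind the grasp point.
Start: joints at [1.112, 0.477, 0.022, 1.555, -0.011, 1.109, -0.083], TCP at [0.232, -0.634, 0.223] pointing down, gripper open.
Joint ranges: [-2.96, 2.96], [-0.34, 2.1], [-1.41, 1.46], [0.24, 2.44], [-1.37, 4.51], [0.17, 1.92], [-2.96, 2.96]. Speed limits (rad/s): [2.39, 2.39, 3.14, 3.14, 3.14, 3.14, 3.14].

### API

Orientations are given as a unit quaternion [w, x, y, z].
In Python, from plant import get_state, get_image, arm gives the robot as it stands.
- The arm moves only by the tool servo_tool, never from a script. Its argument "moves" is one flat list of numbers, 5 for each row, row after row: the opening in per cent of the stroke, from 0 (shut) to 100 (fully open), then the shift along the tool's x, y, z in mm, then the turn about the tool's z in rad. A call has 1 to 20 rows; each row shifts and turns the commanded pose from where the row before left it, along the tool's axes as they then stand; what a row does not reach is not made up. A row lasts 1/8 s, in which the tool goes at most 62.5 mm and 10.7 degrees, less where a joint would pass 70% of its speed; a pose out of reach is approached as far as the arm can. A call is refused whole if a number of a shift passes 62.5 or a number of a turn 0.188, either way. A call with a gripper value outside its range is refused whole. The fingers move at their own pace and stop on an object; "newtons" is the grip in N (left out, the last holds). Time passes only in rows, so rows that do not move let the fingers close. It gives the time, the measured TCP pose, the force, the opening and the grip force at its end, in the units of the state.
- get_state(): the state, without advancing time (a new reading comes with each control period).
- get_image(name): name is "scene" or "side" or "wrist"; returns a dict with "img" (420x560x3 uint8, red, green, blue), "depth" (420x560 float32, m along the optical axis (not along the pixel's ray), 0 where there is no reading), "mtx" (3x3 intrinsics, pixels), "rvec" (rotation vector, rad) and "tvec" (3), from world to camera coordinates, as OpenCV has them; the wrist camera has in their place "tool_from_camera" (4x4, takes a point from camera to tool coordinates, whose origin is the TCP and whose axes are the flange's). Camera axes: x right, y down, z forward; pixel columns grow to the right and rows downward; lengths in m; the calibration is good to about 2 mm. The wrist camera is an equidistant fisheye: a pixel r from the principal point sees the ray r / f radians off the axis. A picture is of the moment at which its call begins: read the wrist's pose just before it.
- arm.finish_job(): hands the job in; it is judged then, once.
The state is a dict: "t": time; "joint_positions": joint angles; "qvel": joint speeds; "tau": joint torques, N m; "ee_pos": TCP position; "orientation": TCP orientation; "ft_force": force on the tool from outside, world axes, zero at the start; "wrist_torque": the same for the moment, N m; "finger_gap": finger opening in m; "grasp_force": force on a finger pad.
Only numpy, scipy, OpenCV 4.12 (cv2) and the standard library are available. Lean on these libraries where they do the work, as an engineer would, in place of code of your own. Each camera call takes 0.05 s, during which the arm holds its last target. There are 200 camera calls.

### The job

The front of the upper pastry tray is to be restocked. Press the spring stop's thumb plate down, keep it down while you draw the tray straight out of the rack towards you over the stop's nose, about 8 cm from where it stood, then let go, leaving it lying on its runners. Only slide the tray with your fingers, do not lift it; keep the buns on it and leave the sugar shaker alone.

Things in the scene. Friction and masses are not known exactly. Their poses are not given: they have to be found in the camera images.
- rack: Fixed countertop rack of steel angle, two levels, 340 mm deep, 230 wide. Origin on the counter, middle of its front end; x into the rack (the tray is drawn out along -x), y to its left, z up; yaw within 0.3 rad. The upper tray lies on runners 150 mm above the counter, x = 0 to 340; their 14 mm high side guides start at x = 70. The lower tray and its bread belong to the rack.
- stop (a joint): Travel in m of the spring-loaded tray stop at the left front of the upper level: 0 = up, 0.015 = fully down. About 2 N starts it, 4 N holds it fully down; let go, it springs up. At 0.010 or more its nose is below the tray and the tray can pass; a tray lying over the nose keeps it at about 0.009.
- stop_plate (a point): Centre of the top of the stop's thumb plate (moves with it): flat steel, 80 mm along the rack's x, 34 along y, 8 mm outside the tray's left rim, at rack x = 5, y = 126. Up, its top is 176 mm above the counter, level with the tray's rim; fully down, 161. One finger can press it while the other, inside the tray across the left rim, draws the tray.
- stop_nose (a point): Middle of the top of the stop's nose (moves with it), an upright steel tab 12 mm along the rack's x, 38 along y, at rack x = -12, y = 79. Up, it stands 9 mm above the runners, in front of the tray's left front corner, and blocks it.
- tray: Loose aluminium tray, 300 mm long (x) by 200 wide (y), about 1 kg; rim 26 mm high and 4 thick all round, floor 4 thick. Origin at the centre of its underside, axes as the rack's. Its front 65 mm is empty: a fingertip inside can draw it by its front rim, whose inside face is at x = -146; the left rim's inside face is at y = 96.
- tray_front (a point): Middle of the outside face of the tray's front rim, at the level of its underside. At the start 2 to 5 mm behind the rack's front end (rack x = 0.002 to 0.005), 8 to 11 mm short of the nose.
- bun0_center (a point): Centre of a loose bread bun, 72 mm across, 45 mm high, in the rear two thirds of the tray. Stays on the tray.
- bun1_center (a point): Centre of a second such bun on the tray.
- bun2_center (a point): Centre of a third such bun on the tray.
- shaker_center (a point): Centre, 60 mm above the counter, of a loose sugar shaker of glass and steel, 68 mm across, 122 mm high, standing on the counter to the left of the rack. To be left standing where it is.
Mind the look-alikes: they are no part of the job. Leave any purple look-alike of the part that bears bun2_center alone.

How it is judged:
On the way, in this order (a step that is already met when the one before it is completed fails the run):
1. the fingers hold the stop down while the tray is still behind it (value of joint stop above 0.006 m and contact force between the fingers and stop above 0.3 N and x of tray_front in the frame of rack above -0.009 m), for 0.05 s.
2. with the fingers still on the stop, the tray's front rim is drawn over its nose (contact force between the fingers and stop above 0.3 N and x of tray_front in the frame of rack between -0.045 and -0.012 m), for 0.02 s.
At the end, for the whole second after the job is handed in: The tray lies flat on the upper runners, square to the rack within 0.05 rad and 12 mm sideways, at rest, over the stop, its front 50 to 115 mm out beyond the rack's front end (about 8 cm is asked); the three buns lie on it, the shaker stands within 20 mm of its place (x of tray_front in the frame of rack between -0.115 and -0.05 m and y of tray_front in the frame of rack between -0.012 and 0.012 m and angle between the x axis of tray and the x axis of rack, either way round below 0.05 rad and z of tray_front in the frame of rack between 0.146 and 0.154 m and angle between tray's own z axis and vertical below 0.03 rad and linear speed of tray below 0.01 m/s and value of joint stop above 0.006 m and distance of shaker_center from where it was at the start of the episode below 0.02 m and x of bun0_center in the frame of tray between -0.15 and 0.15 m and y of bun0_center in the frame of tray between -0.1 and 0.1 m and z of each of bun0_center, bun1_center, bun2_center in the frame of tray below 0.045 m and x of bun1_center in the frame of tray between -0.15 and 0.15 m and y of bun1_center in the frame of tray between -0.1 and 0.1 m and x of bun2_center in the frame of tray between -0.15 and 0.15 m and y of bun2_center in the frame of tray between -0.1 and 0.1 m); the robot touches nothing.
It fails at once if the tray is lifted (front or middle more than 7 mm off the runners) or tipped (z of any of tray_front, tray in the frame of rack above 0.157 m or angle between tray's own z axis and vertical above 0.08 rad).
It fails at once if the tray is pulled out more than 150 mm (x of tray_front in the frame of rack below -0.15 m).
It fails at once if a bun is lifted or falls off the tray (z of any of bun0_center, bun1_center, bun2_center in the frame of tray above 0.055 m or height (world z) of any of bun0_center, bun1_center, bun2_center below 0.14 m).
It fails at once if the sugar shaker is shoved or knocked over (distance of shaker_center from where it was at the start of the episode above 0.03 m).
It also fails if it takes over 35 s, if anything falls off the work surface, if the arm or the gripper's body presses on something with over 40 N, if the wrist force passes 120 N, or if a joint passes its speed limit or range.

## Working session

There is one attempt and no reset: what is moved stays moved. The work goes in short steps, Python scripts to look and compute and a tool call to move; the robot and the scene stay as the last step left them, time stands still between calls to the robot, and variables do not carry over. Pictures are saved under pics/ and viewed, at most 10 in all, crops included, and the job is handed in when it is done.

Besides the shell and the picture viewer there is one more tool, called after ">>>" by a JSON object that holds its "method" and its "body". servo_tool: Moves the arm, as the interface text tells. Its arguments: {"type":"object","properties":{"moves":{"type":"array"},"newtons":{"type":"number"}},"required":["moves"]}

```bash
mkdir -p pics; cat > h.py <<'E'
import numpy as np, cv2
from plant import get_state, get_image, arm
def snap(n,fn):
    d=get_image(n); cv2.imwrite(f'pics/{fn}.png',d['img'][:,:,::-1]); np.savez(f'pics/{fn}.npz',**d); return d
def world(d,u,v):
    z=float(np.median(d['depth'][v-1:v+2,u-1:u+2])); R=cv2.Rodrigues(np.array(d['rvec']))[0]
    p=np.linalg.inv(d['mtx'])@np.array([u,v,1.])*z
    return R.T@(p-np.array(d['tvec']).ravel())
E
python3 - <<'E'
from h import *
a=snap('scene','s0');b=snap('side','d0')
cv2.imwrite('pics/both.png',cv2.resize(np.vstack([a['img']])[:,:,::-1],(800,600)))
cv2.imwrite('pics/side.png',cv2.resize(b['img'][:,:,::-1],(800,600)))
s=get_state();print(s['t'],s['ee_pos'],s['orientation'],s['finger_gap'])
E
```

```text
0.1 [ 0.23175885 -0.63337779  0.22180807] [-7.92891525e-04  9.84651956e-01  1.74527507e-01 -2.14320110e-04] 0.08792238672051407
```

View pics/both.png

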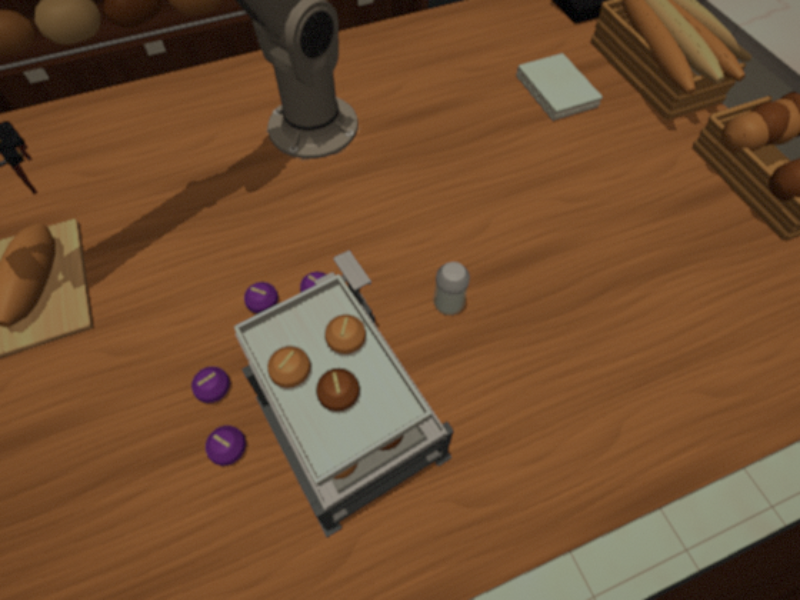

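View pics/side.png

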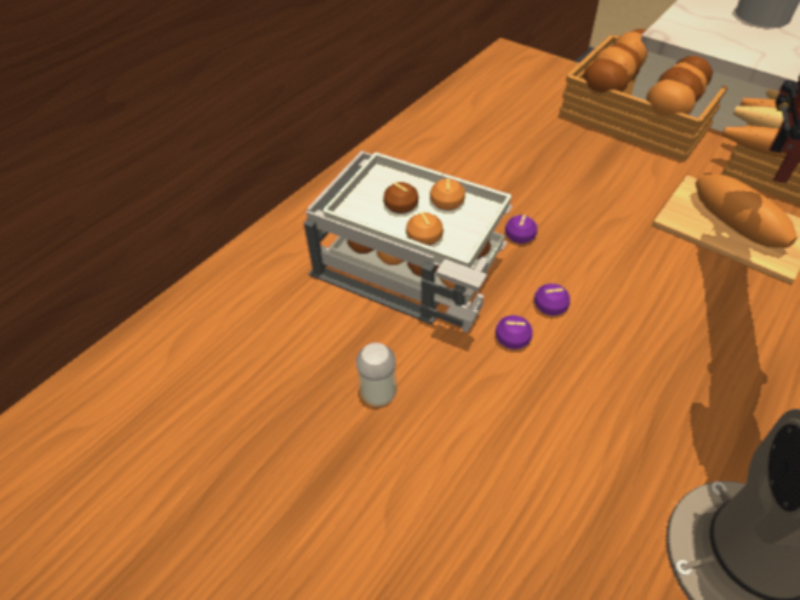

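The scene picture shows the rack in front of the robot. In the 800x600 picture the thumb plate is near (352,270), the tray's front corners near (240,330) and (340,280), and the shaker near (452,288). In the side picture the plate is at (460,272). I'll fit the rim and plate from depth.

```bash
python3 - <<'E'
from h import *
for n,pl in (('s0',(246,189)),('d0',(322,191))):
    d=dict(np.load(f'pics/{n}.npz')); p=world(d,*pl); print(n,'plate px',p.round(4))
    z=d['depth']; v,u=np.mgrid[:420,:560]; R=cv2.Rodrigues(d['rvec'])[0]
    P=np.linalg.inv(d['mtx'])@np.stack([u.ravel(),v.ravel(),np.ones(u.size)])*z.ravel()
    W=(R.T@(P-d['tvec'].reshape(3,1))).T
    ok=(z.ravel()>0)&(np.linalg.norm(W[:,:2]-p[:2],axis=1)<.45)
    m=np.where((ok&(abs(W[:,2]-.176)<.006)).reshape(420,560),255,0).astype(np.uint8)
    k,l,st,c=cv2.connectedComponentsWithStats(m,connectivity=8)
    for i in range(1,k):
        if st[i,4]>40:
            Q=W[(l==i).ravel()]; r=cv2.minAreaRect(Q[:,:2].astype(np.float32)*1000)
            print(st[i],'rect c',np.round(r[0],1),np.round(r[1],1),round(r[2],1),'z',np.median(Q[:,2]).round(4))
    f=ok&(abs(W[:,2]-.154)<.004);
    Q=W[f]; r=cv2.minAreaRect(Q[:,:2].astype(np.float32)*1000);print('floor',np.round(r[0],1),np.round(r[1],1),r[2], len(Q))
    print('shaker',world(d,*((316,190) if n=='s0' else (263,248))).round(3))
    cv2.imwrite(f'pics/m{n}.png',np.hstack([m[100:380,100:360]]))
    big=d['img'][165:265,150:290] if n=='s0' else d['img'][120:235,205:375]
    cv2.imwrite(f'pics/c{n}.png',cv2.resize(big[:,:,::-1],(800,570),interpolation=cv2.INTER_CUBIC))
E
```

```text
s0 plate px [ 0.5829 -0.0881  0.1759]
[234 175  26  28 349] rect c [581.2 -87.6] [84.1 35.2] 9.9 z 0.1764
[ 165  193  137  146 1232] rect c [ 747.  -187.7] [305.9 203.7] 9.1 z 0.1779
[228 230  29  17 105] rect c [ 716.6 -143.8] [68.7 34.7] 80.3 z 0.1771
[188 250  30  21 109] rect c [ 738.  -245.2] [34.9 68.2] 3.2 z 0.1772
[221 263  31  25 110] rect c [ 799.4 -186.4] [69.2 46.4] 84.4 z 0.1775
floor [ 753.6 -179.8] [360.4 222.7] 9.750399589538574 7336
shaker [0.623 0.097 0.122]
d0 plate px [ 0.5789 -0.0867  0.1751]
[ 226  107  131   95 1406] rect c [ 724.8 -169.2] [340.4 249.6] 9.6 z 0.1762
[268 135  25  13 105] rect c [ 770.5 -172.2] [67.6 32.9] 47.6 z 0.176
[300 135  26  11 108] rect c [ 708.7 -231.2] [69.9 37.3] 30.0 z 0.1763
floor [ 749.3 -173.4] [357.5 240.7] 8.403124809265137 3362
shaker [0.614 0.104 0.121]
```

View pics/cs0.png

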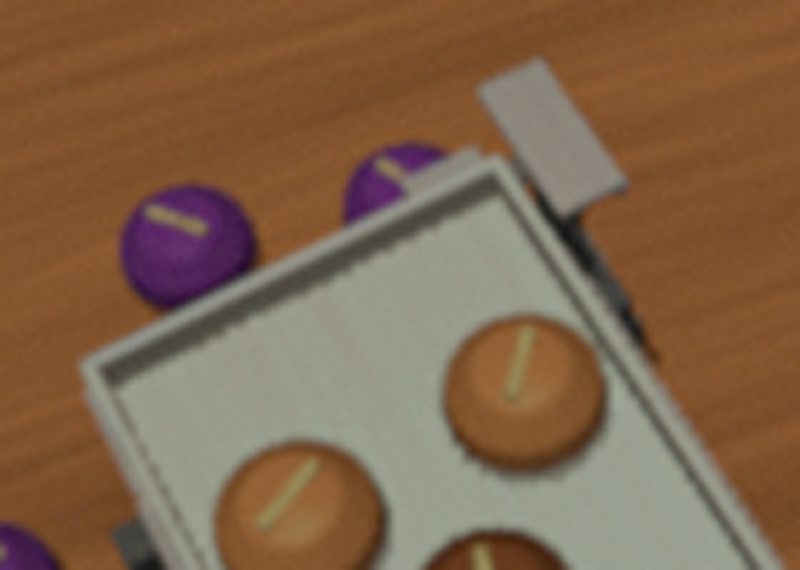

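The enlarged crop shows the plate with corners near (480,90), (540,58), (625,185) and (570,218), and the nose tab at about (445,170) in front of the tray's left corner. The depth fits agree: yaw is about 9.4°, the plate centre is at (0.581,-0.088), and the rack origin is at about (0.596,-0.2125). I'll use wide-open fingers, with the outer finger on the plate and the inner one near the middle of the front rim. That keeps the pull nearly central.

>>> {"method": "servo_tool", "body": {"moves": [100,0,0,-30,0.186,100,38,-35.6,0,0,100,38,-35.6,0,0,100,38,-35.6,0,0,100,38,-35.6,0,0,100,38,-35.6,0,0,100,38,-35.6,0,0,100,38,-35.6,0,0,100,38,-35.6,0,0,100,38,-35.6,0,0,100,38,-35.6,0,0,100,38,-35.6,0,0,100,38,-35.6,0,0,100,0,0,0,0,100,0,0,0,0]}}

```text
t: 1.98
ee_pos: [0.6111, -0.1384, 0.2521]
orientation: [0.0, 0.997, 0.082, -0.001]
ft_force: [-0.2, 0.1, -0.5]
finger_gap: 0.0877
grasp_force: 0.0
```

```bash
cat >> h.py <<'E'
def rack(p,yaw=0.164,o=(.596,-.2126)):
    c,s=np.cos(yaw),np.sin(yaw); d=np.array(p[:2])-o
    return np.array([c*d[0]+s*d[1],-s*d[0]+c*d[1],p[2]])*1000
def stat():
    from scipy.spatial.transform import Rotation as Ro
    s=get_state(); q=s['orientation']; M=Ro.from_quat([*q[1:],q[0]]).as_matrix()
    print('t',s['t'],'rack mm',rack(s['ee_pos']).round(1),'toolx yaw',np.arctan2(M[1,0],M[0,0]).round(4),'z axis',M[:,2].round(4),'F',np.round(s['ft_force'],1),'gap',s['finger_gap'])
E
python3 - <<'E'
from h import *
stat(); d=snap('wrist','w1')
cv2.imwrite('pics/w1b.png',cv2.resize(d['img'][:,:,::-1],(800,600)));print(d['mtx'],d['tool_from_camera'])
E
```

```text
t 1.975 rack mm [ 27.   70.8 252.1] toolx yaw 0.1645 z axis [-1.3e-03 -5.0e-04 -1.0e+00] F [-0.2  0.1 -0.5] gap 0.08773181507271435
[[325.1922621    0.         281.45518316]
 [  0.         325.1922621  214.26820149]
 [  0.           0.           1.        ]] [[ 8.24832481e-04 -9.61966496e-01 -2.73166215e-01  7.52112330e-02]
 [ 9.99999658e-01  7.78063072e-04  2.79542593e-04  7.93246539e-04]
 [-5.63700648e-05 -2.73166352e-01  9.61966809e-01 -1.62016265e-01]
 [ 0.00000000e+00  0.00000000e+00  0.00000000e+00  1.00000000e+00]]
```

View pics/w1b.png

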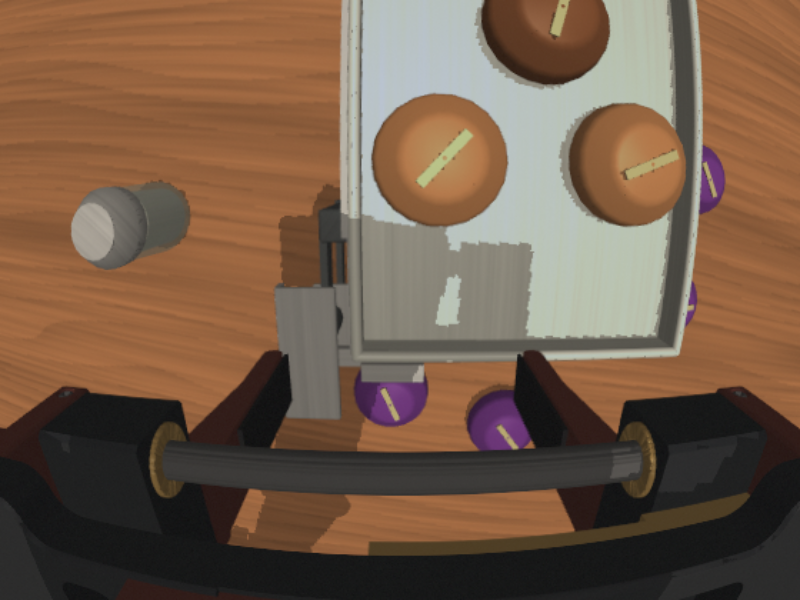

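The wrist picture shows the plate with corners (277,287), (335,287) and (340,417), and the tray's front rim near row 355, with the axes aligned to the tool. I'll take positions from these pixels.

```bash
python3 - <<'E'
from h import *
d=np.load('pics/w1.npz'); K=d['mtx'];T=d['tool_from_camera']
from scipy.spatial.transform import Rotation as Ro
s=get_state();q=s['orientation'];M=Ro.from_quat([*q[1:],q[0]]).as_matrix()
def pt(u,v,h):
    a=np.array([(u*.7-K[0,2])/K[0,0],(v*.7-K[1,2])/K[1,1]]);t=np.hypot(*a)
    r=M@T[:3,:3]@np.r_[a/t*np.sin(t),np.cos(t)]; c=M@T[:3,3]+s['ee_pos']
    return rack(c+r*(h-c[2])/r[2])
for n,u,v,h in [('plate rear l',277,286,.176),('rear r',335,286,.176),('front r',340,417,.176),('front l',291,416,.176),('rim out L',356,361,.176),('rim out R',679,354,.176),('rim in mid',600,347,.176),('rim in',450,351,.176),('left out',343,100,.176),('left in',361,100,.176),('nose fr l',362,382,.159)]:
    print(n,pt(u,v,h).round(1))
E
```

```text
plate rear l [ 45.4 136.5 176. ]
rear r [ 45.2 104.6 176. ]
front r [-33.7 105.5 176. ]
front l [-34.  135.2 176. ]
rim out L [  2.3  94.6 176. ]
rim out R [   2.6 -105.7  176. ]
rim in mid [  9.1 -46.9 176. ]
rim in [  8.3  42.5 176. ]
left out [142.5  98.9 176. ]
left in [142.2  89.7 176. ]
nose fr l [-18.6  93.3 159. ]
```

>>> {"method": "servo_tool", "body": {"moves": [100,0,2,25,0,100,0,0,25,0,100,0,0,20,0,100,0,0,4,0,100,0,0,4,0,100,0,0,4,0,100,0,0,0,0,100,0,0,0,0]}}

```text
t: 3.02
ee_pos: [0.6124, -0.1401, 0.1713]
orientation: [0.0, 0.997, 0.082, 0.001]
ft_force: [-1.0, -1.7, 3.4]
finger_gap: 0.0878
grasp_force: 1.4
```

>>> {"method": "servo_tool", "body": {"moves": [100,0,0,3,0,100,0,0,3,0,100,0,0,2,0,100,0,0,0,0,100,0,0,0,0]}}

```text
t: 3.65
ee_pos: [0.6124, -0.1398, 0.1629]
orientation: [0.0, 0.997, 0.082, 0.0]
ft_force: [1.0, -3.3, 4.5]
finger_gap: 0.088
grasp_force: 1.9
```

```bash
python3 - <<'E'
from h import *
stat(); d=snap('side','d2')
cv2.imwrite('pics/d2b.png',cv2.resize(d['img'][130:240,260:400,::-1],(760,597),interpolation=cv2.INTER_CUBIC))
E
```

```text
t 3.65 rack mm [ 28.1  69.1 162.9] toolx yaw 0.1646 z axis [ 8.e-04 -2.e-04 -1.e+00] F [ 1.  -3.3  4.5] gap 0.08797309629008007
```

View pics/d2b.png

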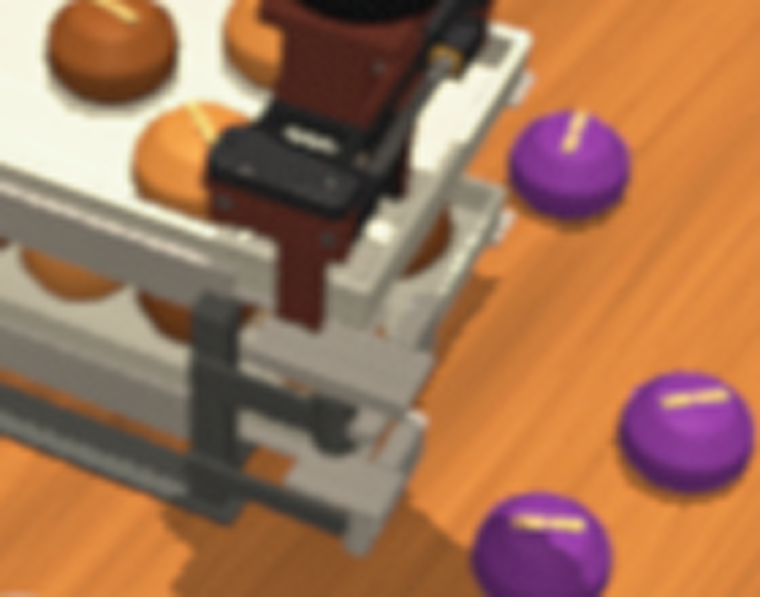

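The outer finger stands on the inner half of the plate (crop about (303,320)), with the plate visibly down and the inner finger inside the tray. I'll shift slightly outward, press a bit more, and start drawing.

>>> {"method": "servo_tool", "body": {"moves": [100,0,-2,1,0,100,0,-1,0.5,0,100,0,0,0,0,100,-3,0,0,0,100,-3,0,0,0,100,-3,0,0,0,100,0,0,0,0]}}

```text
t: 4.58
ee_pos: [0.6026, -0.1371, 0.1613]
orientation: [-0.001, 0.997, 0.083, 0.0]
ft_force: [3.2, 2.6, 5.3]
finger_gap: 0.0877
grasp_force: 2.8
```

```bash
python3 - <<'E'
from h import *
stat()
E
```

```text
t 4.575 rack mm [ 18.9  73.4 161.3] toolx yaw 0.1655 z axis [ 1.0e-04  1.2e-03 -1.0e+00] F [3.2 2.6 5.3] gap 0.08768338952876949
```

>>> {"method": "servo_tool", "body": {"moves": [100,-3,0,0,0,100,-3,0,0,0,100,-3,0,0,0,100,-3,0,0,0,100,-3,0,0,0,100,-3,0,0,0,100,0,0,0,0]}}

```text
t: 5.45
ee_pos: [0.5866, -0.1402, 0.1614]
orientation: [-0.0, 0.997, 0.083, 0.002]
ft_force: [7.5, 1.4, 1.4]
finger_gap: 0.0879
grasp_force: 4.6
```

```bash
python3 - <<'E'
from h import *
stat(); d=snap('side','d3')
cv2.imwrite('pics/d3b.png',cv2.resize(d['img'][100:240,220:400,::-1],(771,600),interpolation=cv2.INTER_CUBIC))
E
```

```text
t 5.45 rack mm [  2.6  73.  161.4] toolx yaw 0.1662 z axis [ 3.6e-03  8.0e-04 -1.0e+00] F [7.5 1.4 1.4] gap 0.08792957950848856
```

View pics/d3b.png

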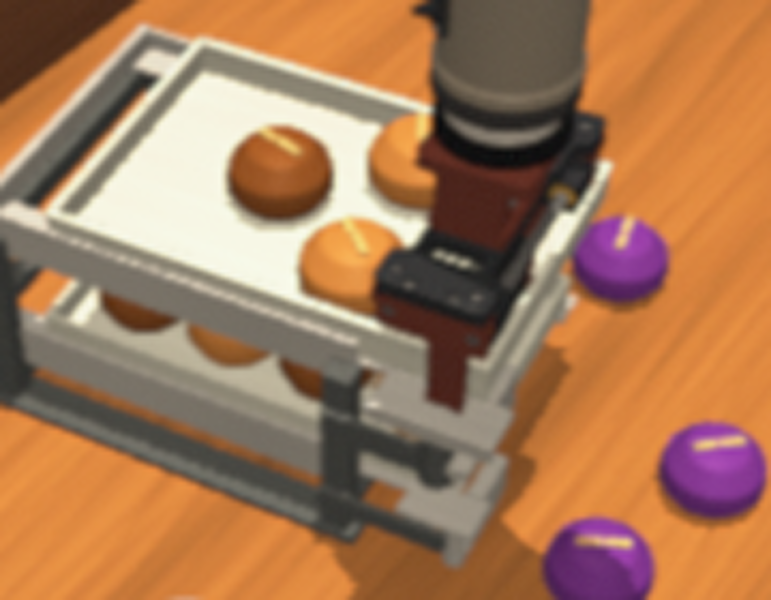

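The tray has moved out about 15 mm with the finger still on the plate (crop about (445,405)) and the buns in place. I'll keep drawing.

>>> {"method": "servo_tool", "body": {"moves": [100,-3,0,0.5,0,100,-3,0,0.5,0,100,-3,0,0,0,100,-3,0,0,0,100,-3,0,0,0,100,-3,0,0,0,100,-3,0,0,0,100,0,0,0,0]}}

```text
t: 6.5
ee_pos: [0.5674, -0.1435, 0.1614]
orientation: [-0.0, 0.997, 0.083, 0.003]
ft_force: [8.8, 1.6, 3.4]
finger_gap: 0.0876
grasp_force: 5.8
```

```bash
python3 - <<'E'
from h import *
stat()
E
```

```text
t 6.5 rack mm [-16.9  72.8 161.4] toolx yaw 0.1666 z axis [ 6.7e-03  6.0e-04 -1.0e+00] F [8.8 1.6 3.4] gap 0.08759027756119084
```

>>> {"method": "servo_tool", "body": {"moves": [100,-3,0,0,0,100,-3,0,0,0,100,-3,0,0,0,100,-3,0,0,0,100,-3,0,0,0,100,-3,0,0,0,100,-3,0,0,0,100,-3,0,0,0,100,-3,0,0,0,100,-3,0,0,0,100,-3,0,0,0,100,-3,0,0,0,100,-3,0,0,0,100,0,0,0,0]}}

```text
t: 8.25
ee_pos: [0.5284, -0.1503, 0.1611]
orientation: [0.0, 0.996, 0.084, 0.003]
ft_force: [7.8, 1.4, 4.4]
finger_gap: 0.0879
grasp_force: 4.2
```

```bash
python3 - <<'E'
from h import *
stat(); d=snap('side','d4')
cv2.imwrite('pics/d4b.png',cv2.resize(d['img'][100:240,220:400,::-1],(771,600),interpolation=cv2.INTER_CUBIC))
E
```

```text
t 8.25 rack mm [-56.6  72.5 161.1] toolx yaw 0.1678 z axis [ 5.5e-03 -5.0e-04 -1.0e+00] F [7.8 1.4 4.4] gap 0.08787515035563698
```

View pics/d4b.png

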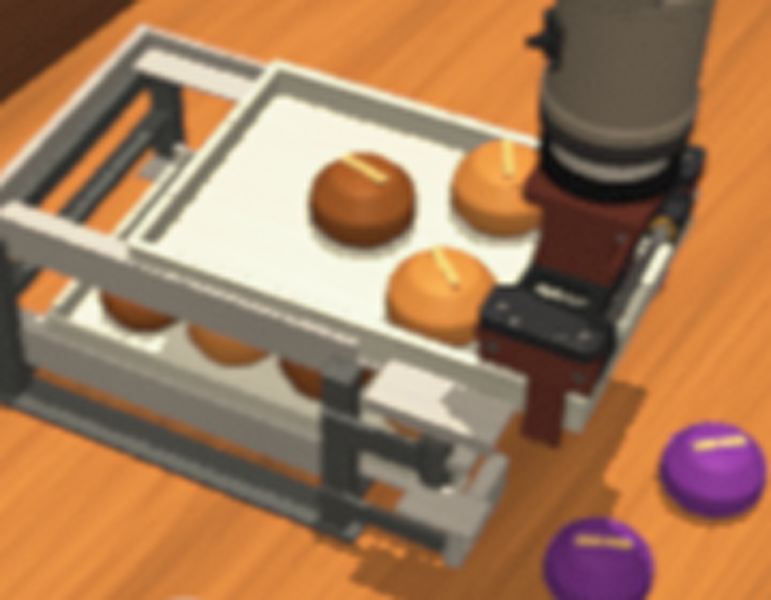

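The finger has cleared the plate, and the tray is about 70 mm out with its three buns in place. I'll draw the last few mm, back off the rim, and lift clear.

>>> {"method": "servo_tool", "body": {"moves": [100,-3,0,0,0,100,-3,0,0,0,100,-3,0,0,0,100,0,0,0,0,100,4,0,0,0,100,4,0,0,0,100,0,0,-1,0,100,0,0,-5,0,100,0,0,-15,0,100,0,0,-30,0,100,0,0,-40,0,100,-50,0,-20,0,100,-50,0,0,0,100,0,0,0,0,100,0,0,0,0]}}

```text
t: 10.18
ee_pos: [0.4268, -0.1675, 0.2722]
orientation: [0.0, 0.997, 0.082, 0.001]
ft_force: [1.1, -0.4, 1.0]
finger_gap: 0.0881
grasp_force: 0.0
```

```bash
python3 - <<'E'
from h import *
stat(); d=snap('side','d5'); snap('scene','s5')
for n,b in (('s5',0),('d5',1)):
    d=dict(np.load(f'pics/{n}.npz')); z=d['depth']; v,u=np.mgrid[:420,:560]; R=cv2.Rodrigues(d['rvec'])[0]
    W=(R.T@(np.linalg.inv(d['mtx'])@np.stack([u.ravel(),v.ravel(),np.ones(u.size)])*z.ravel()-d['tvec'].reshape(3,1))).T
    m=((z.ravel()>0)&(abs(W[:,2]-.176)<.006)&(np.linalg.norm(W[:,:2]-[.67,-.2],axis=1)<.3)).reshape(420,560).astype(np.uint8)
    k,l,st,c=cv2.connectedComponentsWithStats(m)
    i=1+np.argmax(st[1:,4]); Q=W[(l==i).ravel()]; r=cv2.minAreaRect(Q[:,:2].astype(np.float32)*1000)
    print(r,rack([r[0][0]/1000,r[0][1]/1000,.176]))
    if n=='s5': print('shaker',world(d,316,190))
cv2.imwrite('pics/d5b.png',cv2.resize(d['img'][80:300,200:480,::-1],(764,600),interpolation=cv2.INTER_CUBIC))
E
```

```text
t 10.175 rack mm [-159.5   72.2  272.2] toolx yaw 0.1649 z axis [ 2.e-03 -5.e-04 -1.e+00] F [ 1.1 -0.4  1. ] gap 0.08808067789369671
((665.3143310546875, -200.36343383789062), (304.1495361328125, 203.7147979736328), 9.888856887817383) [ 70.38209243   0.75571548 176.        ]
shaker [0.62334116 0.09681102 0.12208997]
((664.648681640625, -199.81056213378906), (305.26513671875, 205.5248260498047), 9.834782600402832) [ 69.81563968   1.40984662 176.        ]
```

View pics/d5b.png

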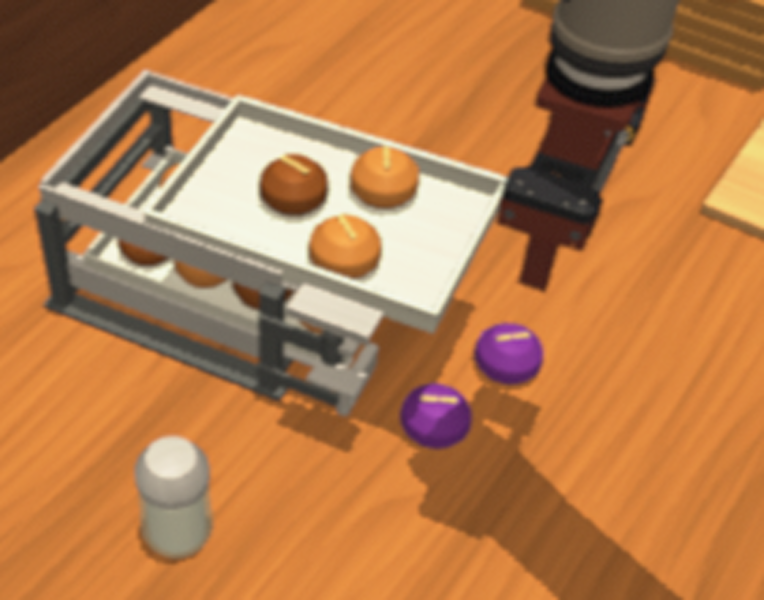

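The tray's front is about 80 mm out and square (yaw 9.8–9.9° against the rack's 9.4°). The three buns are on it, the shaker at (172,495) hasn't moved, and the arm is clear.

```bash
python3 -c "
from plant import arm
print(arm.finish_job())"
```

```text
the job is handed in; nothing more can be done
None
```

I pressed the stop's thumb plate down, drew the tray about 80 mm out over its nose and let go, then handed the job in; my last pictures show it square on its runners with all three buns on it, the shaker unmoved and the arm clear, but finishing returned no verdict.

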